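Unlock the bento shop's takings box and hold the key turned

TASK

Lift the steel key upright out of the red onigiri mould, leaving the mould where it stands, and push it fully home in the keyway on top of the takings box, wiggling it a little past the pins if they stick. Only then turn it a quarter turn clockwise (seen from above), which draws the bolt, and finish while still gripping the key and holding it turned: the lock springs back if let go. Leave the lunch tin, salt pot, tumbler and chopsticks alone.

Things in the scene. Friction and masses are not known exactly. Their poses are not given: they have to be found in the camera images.
- key: Loose steel key, 70 g, standing upright in the mould. Origin at the tip (lowest point) of its blade, z up. Blade 14 mm (key x) by 6 mm (key y), z = 0 to 24 mm, nose rounded to 3 mm radius. Triangular onigiri-shaped collar plate z = 24 to 30 mm, 17 mm to its flats, 29 mm to its blunt corners, one corner towards +x. The blade fits the keyway either way round (half a turn apart).
- key_grip (a point): Middle of the key's flat grip, on the key's axis 60 mm above the blade's tip; axes as the key's. The grip is 36 mm broad (x), 10 mm thick (y) and 34 mm high (key z = 42 to 76 mm), broad in the same plane as the blade; a 14 x 10 mm neck joins it to the collar. Pinch it across its thickness, along key y.
- mould: Red plastic onigiri mould, loose, 0.5 kg. A block 38 mm high, from -36 to +58 mm in its x and +-49 mm in its y, with a triangular rim on it up to z = 50 mm round an open cavity, floor at z = 38 mm. Origin on the counter under the slot in the floor.
- mould_slot (a point): Mouth of the slot in the cavity's floor, 38 mm above the counter, axes as the mould's. The slot is 18 mm (x) by 10 mm (y) and goes through. The key's blade hangs in it with 2 mm of play each way, its collar lying on the floor (blade tip 14 mm above the counter), in line with the mould within 3 degrees.
- cash_box: Takings box of grey and bare steel, fixed to the counter, 174 (x) x 234 (y) x 70 mm high; origin at the centre of its underside. On the middle of its lid stands a round lock housing, 72 mm across, top at z = 98 mm. A dark bolt at z = 76 to 86 mm runs from it along +x through a staple 94 mm high, 64 to 72 mm from the axis.
- keyway (a point): Mouth of the keyway: centre of the cylinder's flat top, on the upright lock axis, 102 mm above the counter. Axes are the box's and do not turn with the cylinder. With the lock at rest the slot is 15.6 mm long along this x, 7.4 mm wide along this y, 27 mm deep. Fully home, the key's collar lies on the cylinder's top, its tip 24 mm below this point.
- lock_face (a point): The same point as the keyway's mouth. The lock cylinder is brass and steel, 53 mm across, its top 4 mm above the housing. Two pairs of sprung sticky pins in the slot press on the blade's broad faces, met when the tip is about 8 mm and 16 mm down; pushing past them takes roughly 5 to 15 N.
- cylinder (a joint): Turn of the lock cylinder in rad: 0 at rest (stop), growing clockwise seen from above to a stop at 1.57. A spring turns it back when let go: 0.025 N m at rest, 0.09 N m at the quarter turn, plus 0.015 N m friction. The key has about 0.15 rad of play in the slot, so it must be turned somewhat further than the cylinder.
- lunch_tin: Bystander: stainless lunch tin with clip latches, 104 x 161 x 62 mm; origin at the centre of its underside.
- salt_pot: Bystander: white ceramic salt pot with a press button lid, 66 mm across, 76 mm high; origin at the centre of its underside.
- tumbler: Bystander: glass tumbler, 68 mm across, 100 mm high; origin at the centre of its underside.
- chopsticks: Bystander: pair of wooden chopsticks on two small ceramic rests, 210 mm long (along its x), 50 mm wide, 15 mm high; origin at the centre of its underside.
There are look-alikes about, which are no part of the job. Leave any purple or yellow look-alike of the key alone.

How it is judged (in metres and radians):
On the way, in this order (a step that is already met when the one before it is completed fails the run):
1. the key is lifted clear of the mould in the fingers (z of key in the frame of mould above 0.053 m and contact force between the fingers and key above 1 N), for 0.1 s.
2. the key is pushed fully home with the lock still unturned (z of key in the frame of keyway below -0.0215 m and horizontal distance between key and keyway below 0.004 m and angle between key's own z axis and vertical below 0.12 rad and value of joint cylinder below 0.3 rad), for 0.1 s.
At the end, for the whole second after the job is handed in: For the last second the key is fully home (tip at least 21.5 mm below the keyway's mouth, within 4 mm of the axis, upright within 7 degrees), gripped by the fingers with more than 1 N, and the cylinder is held still, turned clockwise by more than 1.3 rad (75 degrees) (z of key in the frame of keyway below -0.0215 m and horizontal distance between key and keyway below 0.004 m and angle between key's own z axis and vertical below 0.12 rad and value of joint cylinder above 1.3 rad and contact force between the fingers and key above 1 N and velocity of joint cylinder between -0.2 and 0.2 rad/s and contact force between key and mould below 0.1 N); the arm keeps its last pose, push and grip.
It fails at once if the lunch tin, salt pot, tumbler or chopsticks are moved more than 30 mm (distance of any of lunch_tin, salt_pot, tumbler, chopsticks from where it was at the start of the episode above 0.03 m).
It fails at once if the mould is moved more than 40 mm or tipped more than 17 degrees (distance of mould from where it was at the start of the episode above 0.04 m or angle between mould's own z axis and vertical above 0.3 rad).
It also fails if it takes over 54 s, if anything falls off the work surface, if the arm or the gripper's body presses on something with over 40 N, if the wrist force passes 120 N, or if a joint passes its speed limit or range.

ROBOT

A 7-joint arm with a two-finger parallel gripper is mounted at the origin on the work surface. World frame = base frame: x ahead of the robot, y to its left, z up, the work surface at z = 0. Lengths are in m, angles in degrees, forces in N, time in s.
With the tool pointing down it reaches from about 0.4 to 0.875 m from the base axis. Payload 6.5 kg.
Tool frame: the origin (TCP) lies midway between the tips of the shut fingers; the grasp point (between the pads) lies 19 mm behind it; z points along the fingers, y is the line along which they close (so a half turn about z gives the same grasp; the last joint's range is limited). The gripper opens to 88 mm and grips with 3 to 60 N. Pads are 18 mm wide; open, the fingers measure 123 mm over their backs; the gripper's body (75 mm by 187 mm) begins 45 mm behind the grasp point.
Start: joints at [72.64, 30.733, -0.252, 88.115, 0.149, 61.152, -4.079], TCP at [0.152, -0.632, 0.239] pointing down, gripper open.
Joint ranges: [-154.64, 154.64], [-21.42, 123.67], [-72.66, 72.17], [13.99, 137.28], [-74.86, 254.86], [10.95, 109.41], [-158.01, 158.01]. Speed limits (degrees/s): [136.94, 136.94, 180, 180, 180, 180, 180].

INTERFACE

Orientations are given as [roll, pitch, yaw] about the fixed x, y, z axes, in that order (R = Rz(yaw) Ry(pitch) Rx(roll)).
In Python, from workcell import get_obs, camera, sign_off, look_for, cut_out, tip_of gives the robot as it stands.
- The arm moves only by the tool servo_tool, never from a script. Its argument "rows" is one flat list of numbers, 4 for each row, row after row: the shift along the tool's x, y, z in m, then the turn about the tool's z in degrees. A call has 1 to 20 rows; each row is the pose to reach, as a shift and turn from the pose commanded when the call began, along the tool's axes at that moment; what a row does not reach only later rows make up. A row lasts 1/8 s, in which the tool goes at most 62.5 mm and 10.7 degrees, less where a joint would pass 70% of its speed; a pose out of reach is approached as far as the arm can. A call with a gripper value outside its range is refused whole. "hand" is the opening in per cent of the stroke, from 0 (shut) to 100 (fully open), set as the call begins (left out, the last holds). The fingers move at their own pace and stop on an object; "force" is the grip in N (left out, the last holds). Time passes only in rows, so rows that repeat a pose let the fingers close. It gives the time, the measured TCP pose, the force, the opening and the grip force at its end, in the units of the state.
- get_obs(): the state, without advancing time (a new reading comes with each control period).
- camera(name): name is "scene" or "side" or "wrist"; returns a dict with "pixels" (384x512x3 uint8, blue, green, red), "camera_matrix" (3x3 intrinsics, pixels), "rvec" (rotation vector, rad) and "tvec" (3), from world to camera coordinates, as OpenCV has them; the wrist camera has in their place "tool_from_camera" (4x4, takes a point from camera to tool coordinates, whose origin is the TCP and whose axes are the flange's). Camera axes: x right, y down, z forward; pixel columns grow to the right and rows downward; lengths in m; the calibration is good to about 2 mm. A picture is of the moment at which its call begins: read the wrist's pose just before it. There is no depth.
- sign_off(): hands the job in; it is judged then, once.
Trained networks look in the newest picture that a camera, given by its name, has taken for a name from the list of things; names that differ only in an ending like _2 or _b are one class to them, and where a whole thing is asked for, a point or a joint stands for the part that bears it (a point fixed in the world has none). Each returns a list of dicts, best first, with "conf" (0 to 1); they miss things now and then, are a little off and sometimes report something else, mostly with a low value. They report only what shows in the picture. A call takes as long as a camera call. They do not tell look-alikes from the thing itself.
- look_for(label, camera): "centre" ([column, row] in pixels, amid what is visible of it).
- cut_out(label, camera): "region" (384x512 bool, what is visible of it) and "centre" ([column, row] in pixels, amid what is visible of it).
- tip_of(label, camera): "centre" ([column, row] in pixels: a listed point, or the origin of a listed thing).
The state is a dict: "time": time; "qpos": joint angles; "dq": joint speeds; "tau": joint torques, N m; "eef_pos": TCP position; "eef_rot": TCP orientation; "wrist_force": force on the tool from outside, world axes, zero at the start; "moment": the same for the moment, N m; "gripper_width": opening from 0.0 (shut) to 1.0 (fully open); "finger_force": force on a finger pad.
Only numpy, scipy, OpenCV 4.12 (cv2) and the standard library are available. Lean on these libraries where they do the work, as an engineer would, in place of code of your own. Each camera call takes 0.05 s, during which the arm holds its last target. There are 200 camera calls.

## Working session

There is one attempt and no reset: what is moved stays moved. The work goes in short steps, Python scripts to look and compute and a tool call to move; the robot and the scene stay as the last step left them, time stands still between calls to the robot, and variables do not carry over. Pictures are saved under pics/ and viewed, at most 10 in all, crops included, and the job is handed in when it is done.

Besides the shell and the picture viewer there is one more tool, called after "Request:" as name(argument=value, ...) on one line, values as JSON. servo_tool: Moves the arm, as the interface text tells. Its arguments: {"type":"object","properties":{"rows":{"type":"array","items":{"type":"number"}},"hand":{"type":"number"},"force":{"type":"number"}},"required":["rows"]}

```bash
mkdir -p pics; cat > h.py <<'E'
import numpy as np, cv2
from workcell import *
from scipy.spatial.transform import Rotation as Ro
def pose():
    o=get_obs(); return np.array(o['eef_pos']),np.array(o['eef_rot']),o
def cam(n):
    p,r,o=pose(); c=camera(n); K=np.array(c['camera_matrix'],float)
    if n=='wrist':
        T=np.eye(4);T[:3,:3]=Ro.from_euler('xyz',r,degrees=True).as_matrix();T[:3,3]=p
        W=T@np.array(c['tool_from_camera']); R=W[:3,:3]; C=W[:3,3]
    else:
        R=cv2.Rodrigues(np.array(c['rvec'],float))[0].T; C=-R@np.array(c['tvec'],float).ravel()
    return c['pixels'],K,R,C
def at_z(px,z,K,R,C):
    d=R@np.linalg.inv(K)@np.array([px[0],px[1],1.]); return C+d*(z-C[2])/d[2]
def proj(P,K,R,C):
    q=K@(R.T@(np.array(P)-C)); return q[:2]/q[2]
E
cat > a.py <<'E'
from h import *
print(pose()[2])
ims=[]
Z=dict(key=.06,key_grip=.074,mould=0,mould_slot=.038,cash_box=0,keyway=.102,lunch_tin=0,salt_pot=0,tumbler=0,chopsticks=0)
for n in ['scene','side','wrist']:
    im,K,R,C=cam(n); cv2.imwrite(f'pics/{n}0.png',im); print(n,C.round(3))
    for l,z in Z.items():
        print(l,[(round(d['conf'],2),np.round(d['centre']).tolist(),at_z(d['centre'],z,K,R,C)[:2].round(3).tolist()) for d in tip_of(l,n)[:4]])
E
python3 a.py
```

```text
{'time': 0.0, 'qpos': array([72.63865947, 30.77806944, -0.25460345, 88.16556942,  0.14708769,
       61.15299433, -4.08087218]), 'dq': array([ 0.01588042,  0.07785353,  0.03130729,  0.03522273,  0.05811153,
        0.02063163, -0.01571414]), 'tau': array([-2.99655767e-04, -5.70974708e+01,  9.90534760e-01, -2.51598912e+01,
       -5.61758189e-02,  1.78042852e-02,  1.31355323e-04]), 'eef_pos': array([ 0.15235553, -0.63129678,  0.23786745]), 'eef_rot': array([-1.79903830e+02,  5.28969820e-03,  1.35704008e+01]), 'wrist_force': array([ 0.23041768, -0.54672545,  0.46285944]), 'moment': array([-0.01658586,  0.04183578,  0.03570705]), 'finger_force': 0.0, 'gripper_width': 1.0008277579759501}
scene [0.929 0.234 0.877]
key [(0.76, [324.0, 262.0], [0.613, 0.133]), (0.59, [382.0, 286.0], [0.564, 0.26]), (0.59, [413.0, 259.0], [0.46, 0.272])]
key_grip [(0.62, [395.0, 278.0], [0.535, 0.268]), (0.61, [328.0, 255.0], [0.599, 0.131])]
mould [(0.69, [232.0, 279.0], [0.779, -0.001]), (0.56, [381.0, 290.0], [0.546, 0.265])]
mould_slot [(0.72, [392.0, 285.0], [0.536, 0.273])]
cash_box [(0.89, [251.0, 148
[... 641 characters left out ...]
[(0.77, [234.0, 154.0], [0.547, 0.268]), (0.67, [302.0, 211.0], [0.748, -0.118])]
mould_slot [(0.8, [235.0, 144.0], [0.552, 0.276]), (0.52, [219.0, 246.0], [0.485, -0.304])]
cash_box [(0.69, [216.0, 247.0], [0.475, -0.265])]
keyway [(0.82, [220.0, 221.0], [0.489, -0.276])]
lunch_tin [(0.64, [291.0, 164.0], [0.764, 0.172])]
salt_pot [(0.73, [302.0, 209.0], [0.75, -0.109]), (0.21, [232.0, 154.0], [0.537, 0.266])]
tumbler [(0.63, [304.0, 190.0], [0.78, -0.002]), (0.36, [299.0, 208.0], [0.741, -0.106])]
chopsticks [(0.68, [249.0, 315.0], [0.551, -0.493])]
wrist [ 0.23  -0.614  0.386]
key []
key_grip []
mould []
mould_slot []
cash_box []
keyway []
lunch_tin []
salt_pot []
tumbler []
chopsticks []
```

View pics/scene0.png

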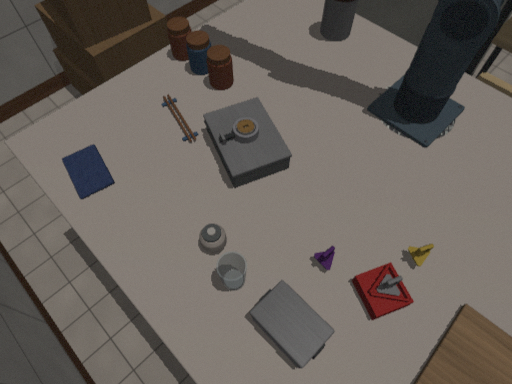

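```bash
python3 -c "
import cv2
a=cv2.imread('pics/scene0.png')[220:320,290:450];b=cv2.imread('pics/side0.png')[100:200,160:320]
cv2.imwrite('pics/crop0.png',cv2.vconcat([cv2.resize(a,(480,300),interpolation=2),cv2.resize(b,(480,300),interpolation=2)]))"
```

```text
(no output)
```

View pics/crop0.png

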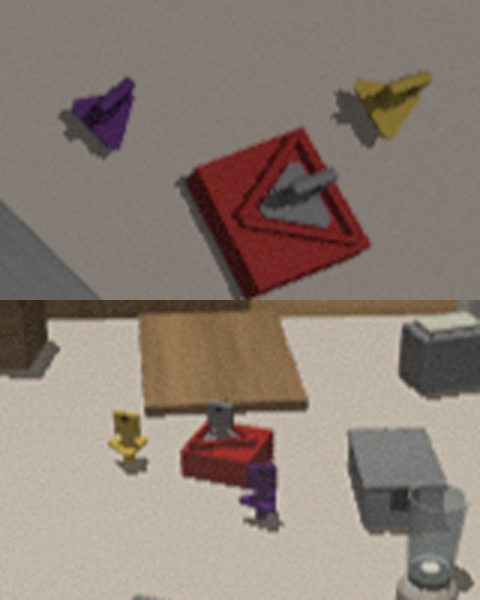

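The two close crops show three candidates. Purple key at scene (326,258), yellow key at (421,253), and the steel key standing in the red mould at (388,285). I choose the steel one. On the way I'll pass over the box and look at it.

Request:
servo_tool(rows=[0.055,-0.047,-0.02,0,0.11,-0.093,-0.04,0,0.165,-0.14,-0.06,0,0.22,-0.186,-0.06,0,0.275,-0.233,-0.06,0,0.32,-0.27,-0.06,0,0.333,-0.28,-0.06,0,0.333,-0.28,-0.06,0,0.333,-0.28,-0.06,0])

```text
time: 2.78
eef_pos: [0.4103, -0.2819, 0.2987]
eef_rot: [180.0, 0.0, 13.6]
wrist_force: [-1.4, 0.5, 0.3]
gripper_width: 1.0
finger_force: 0.0
```

```bash
cat > b.py <<'E'
from h import *
import sys
p,r,o=pose(); print(o['time'],p.round(4),r.round(2),o['qpos'].round(1))
im,K,R,C=cam('wrist'); cv2.imwrite(f'pics/{sys.argv[1]}.png',im); print(C.round(3)); print(R.round(2).tolist())
Z=dict(key=.06,key_grip=.074,mould=0,mould_slot=.038,cash_box=0,keyway=.102)
for l,z in Z.items():
    print(l,[(round(d['conf'],2),np.round(d['centre']).tolist(),at_z(d['centre'],z,K,R,C)[:2].round(4).tolist()) for d in tip_of(l,'wrist')[:4]])
np.savez('last.npz',K=K,R=R,C=C)
E
python3 b.py w1
```

```text
2.775 [ 0.4103 -0.2819  0.2987] [1.7998e+02 2.0000e-02 1.3590e+01] [ 39.6  12.6 -12.  106.2   3.   61.5 -50. ]
[ 0.488 -0.263  0.446]
[[0.23, -0.92, -0.3], [-0.97, -0.22, -0.07], [-0.0, 0.31, -0.95]]
key []
key_grip []
mould []
mould_slot [(0.7, [258.0, 99.0], [0.4786, -0.2584])]
cash_box [(0.98, [261.0, 97.0], [0.4815, -0.261])]
keyway [(0.7, [258.0, 97.0], [0.4822, -0.2581])]
```

View pics/w1.png

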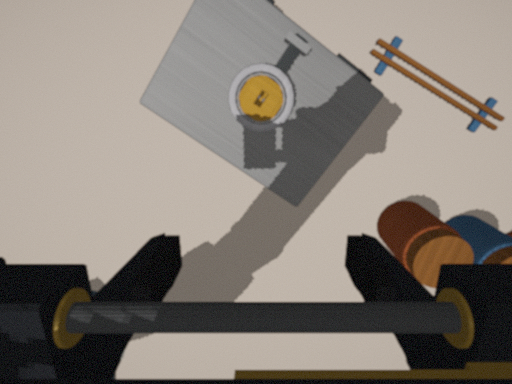

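The wrist view shows the box lock at (262,98) and its bolt running to the staple at (298,43). That gives a box yaw of about -21°, and the lock sits near (0.482,-0.258).

```bash
cat > c.py <<'E'
from h import *
l=np.load('last.npz'); K,R,C=l['K'],l['R'],l['C']
a=at_z((262,98),.1,K,R,C);b=at_z((298,43),.092,K,R,C); d=b-a; print('box yaw',np.degrees(np.arctan2(d[1],d[0])),a,np.hypot(*d[:2]))
_,K,R,C=cam('scene')
f=lambda x,y,z:at_z((290+x/3,220+y/3),z,K,R,C)
P=[f(190,170,.038),f(302,130,.038),f(370,243,.038),f(245,293,.038)]
for i in range(4):
    d=P[(i+1)%4]-P[i]; print(P[i].round(3),np.hypot(*d[:2]).round(4),np.degrees(np.arctan2(d[1],d[0])).round(1))
E
python3 c.py
```

```text
box yaw -20.942740048336102 [ 0.48229392 -0.26270872  0.1       ] 0.0668837177680543
[0.582 0.201 0.038] 0.0971 154.9
[0.495 0.242 0.038] 0.0936 66.8
[0.531 0.328 0.038] 0.1045 -24.3
[0.627 0.285 0.038] 0.0953 -117.7
```

Request:
servo_tool(rows=[0.0185,-0.036,0.006,-10.2,0.037,-0.072,0.012,-20.4,0.0555,-0.108,0.018,-30.6,0.074,-0.143,0.024,-40.8,0.0925,-0.179,0.03,-51,0.111,-0.215,0.036,-61.2,0.1295,-0.251,0.042,-71.4,0.148,-0.287,0.048,-81.6,0.1665,-0.323,0.054,-91.8,0.185,-0.359,0.06,-102,0.2035,-0.394,0.07,-112.2,0.222,-0.43,0.08,-122.4,0.2405,-0.466,0.09,-132.6,0.259,-0.502,0.09,-142,0.259,-0.502,0.09,-142,0.259,-0.502,0.09,-142])

```text
time: 5.18
eef_pos: [0.5446, 0.2661, 0.2084]
eef_rot: [-179.9, 0.0, 155.4]
wrist_force: [0.3, 0.5, 0.1]
gripper_width: 1.002
finger_force: 0.0
```

```bash
python3 b.py w2
```

```text
5.175 [0.5446 0.2661 0.2084] [-179.93    0.    155.45] [  1.3  35.9 -45.6  94.7  28.5  61.7  12.7]
[0.471 0.299 0.355]
[[0.42, 0.87, 0.28], [0.91, -0.4, -0.13], [0.0, 0.31, -0.95]]
key [(0.77, [178.0, 241.0], [0.5701, 0.1543]), (0.69, [221.0, 61.0], [0.4302, 0.2772]), (0.57, [266.0, 163.0], [0.5319, 0.2753])]
key_grip [(0.74, [214.0, 50.0], [0.4219, 0.2765]), (0.63, [264.0, 181.0], [0.5444, 0.2673])]
mould [(0.81, [267.0, 161.0], [0.5421, 0.2722])]
mould_slot []
cash_box []
keyway []
```

View pics/w2.png

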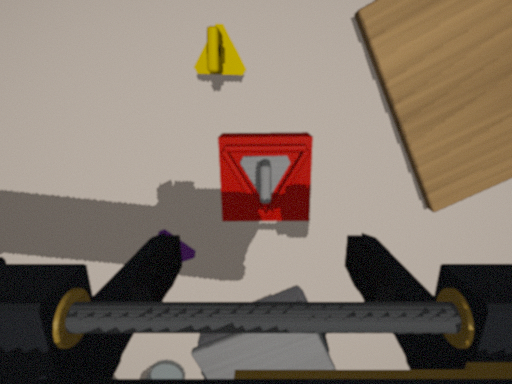

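Wrist view: the steel key stands in the red mould with its grip at (264,181), between the fingers and aligned. The yellow key is at (215,50) and the purple one at (178,245), both clear. I descend and grasp.

Request:
servo_tool(rows=[0,0.001,0.04,0,0,0.001,0.08,0,0,0.001,0.115,0,0,0.001,0.14,0,0,0.001,0.151,0,0,0.001,0.151,0,0,0.001,0.151,0], hand=100)

```text
time: 6.4
eef_pos: [0.5456, 0.2686, 0.0589]
eef_rot: [179.9, 0.1, 155.6]
wrist_force: [0.1, -0.5, 0.5]
gripper_width: 0.999
finger_force: 0.0
```

Request:
servo_tool(rows=[0,0,0,0,0,0,0,0,0,0,0,0,0,0,0,0,0,0,0,0,0,0,0,0,0,0,0,0,0,0,0,0], hand=0, force=40)

```text
time: 7.4
eef_pos: [0.5449, 0.2681, 0.0577]
eef_rot: [-180.0, -0.0, 155.6]
wrist_force: [-0.4, 0.8, 0.2]
gripper_width: 0.114
finger_force: 0.0
```

Request:
servo_tool(rows=[0,0,0,0,0,0,0,0,0,0,-0.01,0,0,0,-0.03,0,0,0,-0.06,0,0,0,-0.1,0,0,0,-0.14,0,0,0,-0.14,0,0,0,-0.14,0])

```text
time: 8.52
eef_pos: [0.5448, 0.2678, 0.198]
eef_rot: [-180.0, 0.0, 155.6]
wrist_force: [-0.3, -0.3, -1.0]
gripper_width: 0.109
finger_force: 40.0
```

```bash
python3 b.py w3
```

```text
8.525 [0.5448 0.2678 0.198 ] [-1.7999e+02  2.0000e-02  1.5556e+02] [  0.9  36.7 -45.2  95.1  29.1  60.7  12.2]
[0.471 0.301 0.345]
[[0.41, 0.87, 0.28], [0.91, -0.4, -0.13], [0.0, 0.31, -0.95]]
key [(0.9, [219.0, 58.0], [0.4289, 0.279]), (0.74, [174.0, 243.0], [0.5666, 0.156]), (0.59, [265.0, 217.0], [0.5802, 0.2535])]
key_grip [(0.95, [209.0, 50.0], [0.4227, 0.2751]), (0.74, [264.0, 266.0], [0.6233, 0.2336])]
mould [(0.59, [264.0, 165.0], [0.5433, 0.27])]
mould_slot [(0.55, [262.0, 174.0], [0.5426, 0.2672])]
cash_box []
keyway []
```

View pics/w3.png

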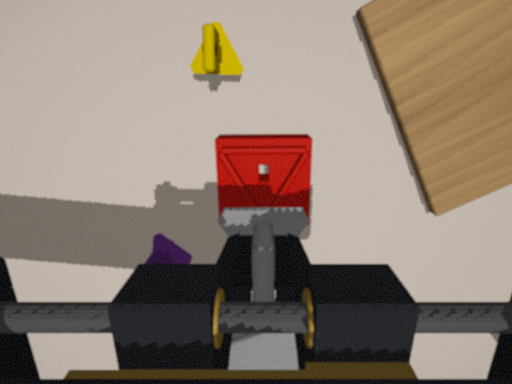

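The key is lifted, gripped at 40 N, and the mould has not moved. Now I measure where the key sits in the hand along tool x, using the collar's far edge (row ≈208).

```bash
cat > d.py <<'E'
from h import *
im=cv2.imread('pics/w3.png'); l=np.load('last.npz'); K,R,C=l['K'],l['R'],l['C']
p=np.array([.5448,.2678,.198]); Rt=Ro.from_euler('xyz',[-180,0,155.56],degrees=True).as_matrix()
P=lambda x,y,z:proj(p+Rt@np.array([x,y,z]),K,R,C).round(1)
for x0 in (-.003,0,.003):
    print(x0,'collar far edge top/bot',P(x0+.017,.01,.0137),P(x0+.017,.01,.0197),'corners',P(x0+.017,.0235,.0137),P(x0+.017,-.0235,.0137),'grip far top/bot',P(x0+.018,0,-.032),P(x0+.018,0,.0017))
z=cv2.resize(im[195:325,195:335],(700,650),interpolation=2); cv2.imwrite('pics/z3.png',z[:600])
E
python3 d.py
```

```text
-0.003 collar far edge top/bot [281.2 216.8] [280.6 212.9] corners [305.  216.8] [222.2 217. ] grip far top/bot [264.1 256.1] [263.7 223.8]
0 collar far edge top/bot [281.3 211.9] [280.7 208.1] corners [305.2 211.9] [222. 212.] grip far top/bot [264.1 249.7] [263.7 218.6]
0.003 collar far edge top/bot [281.4 206.9] [280.8 203.3] corners [305.4 206.9] [221.8 207. ] grip far top/bot [264.1 243.3] [263.7 213.3]
```

View pics/z3.png

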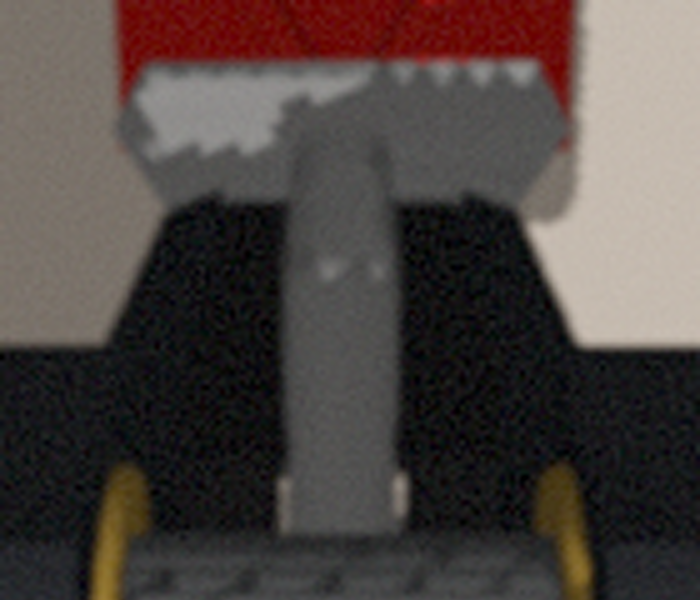

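Request:
servo_tool(rows=[-0.01,-0.023,0,-0.5,-0.03,-0.068,0,-1,-0.054,-0.122,0,-1.5,-0.078,-0.177,0,-2,-0.102,-0.231,0,-2.5,-0.126,-0.286,0,-3,-0.15,-0.34,0,-3.5,-0.174,-0.394,0,-3.5,-0.195,-0.442,0,-3.5,-0.21,-0.476,0,-3.5,-0.219,-0.496,0,-3.5,-0.222,-0.503,0,-3.5,-0.222,-0.503,0,-3.5,-0.222,-0.503,0,-3.5])

```text
time: 10.62
eef_pos: [0.5394, -0.2796, 0.1979]
eef_rot: [180.0, -0.0, 159.2]
wrist_force: [0.3, 0.0, -0.8]
gripper_width: 0.111
finger_force: 40.0
```

```bash
python3 b.py w4; python3 - <<'E'
from h import *
im=cv2.imread('pics/w4.png'); cv2.imwrite('pics/z4.png',cv2.resize(im[60:230,160:360],(800,600) if 0 else (700,595),interpolation=2))
E
```

```text
10.625 [ 0.5394 -0.2796  0.1979] [ 1.7996e+02 -1.0000e-02  1.5922e+02] [ 53.7  36.3 -43.9  95.   28.1  60.3  70.3]
[ 0.464 -0.252  0.345]
[[0.36, 0.89, 0.29], [0.93, -0.34, -0.11], [0.0, 0.31, -0.95]]
key [(0.6, [261.0, 216.0], [0.5726, -0.2941])]
key_grip [(0.58, [261.0, 267.0], [0.6191, -0.3122])]
mould [(0.54, [451.0, 265.0], [0.7474, -0.0994]), (0.33, [261.0, 111.0], [0.4806, -0.2592])]
mould_slot []
cash_box []
keyway [(0.66, [255.0, 120.0], [0.4803, -0.2635])]
```

View pics/w4.png

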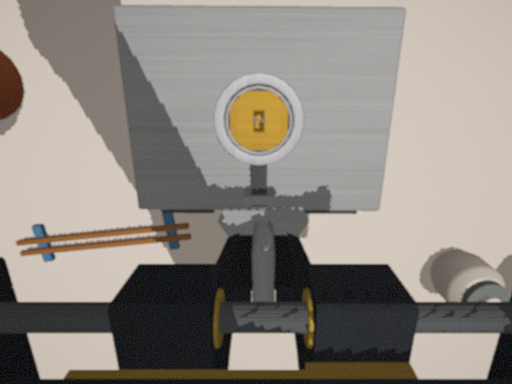

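The view shows the brass cylinder at about (259,121) with its slot along image vertical, so the key is aligned with it. The key is still gripped at (262,260). I fit the disc and the slot.

```bash
cat > e.py <<'E'
from h import *
im=cv2.imread('pics/w4.png'); l=np.load('last.npz'); K,R,C=l['K'],l['R'],l['C']
hsv=cv2.cvtColor(im,cv2.COLOR_BGR2HSV); m=cv2.inRange(hsv,(12,130,90),(35,255,255)); m[200:]=0;m[:,:200]=0;m[:,330:]=0
c=max(cv2.findContours(m,0,1)[0],key=cv2.contourArea); e=cv2.fitEllipse(cv2.convexHull(c)); print(e)
q=at_z(e[0],.102,K,R,C); print('disc',q.round(4))
for k in((e[0][0]-e[1][0]/2,e[0][1]),(e[0][0]+e[1][0]/2,e[0][1])): print(at_z(k,.102,K,R,C).round(4))
d=np.zeros_like(m); cv2.drawContours(d,[c],-1,255,-1); er=cv2.erode(d,np.ones((9,9)))
g=((er>0)&(im[:,:,2]<150)).astype(np.uint8); ys,xs=np.nonzero(g); print('slot',len(xs),xs.mean(),ys.mean(),xs.min(),xs.max(),ys.min(),ys.max())
s=at_z((xs.mean(),ys.mean()),.102,K,R,C); print(s.round(4))
for a,b in(((139,209,),(380,209)),((116,9),(404,11))):
    A,B=at_z(a,.07,K,R,C),at_z(b,.07,K,R,C); v=B-A; print('edge',np.hypot(*v[:2]),np.degrees(np.arctan2(v[1],v[0])))
p,r,o=pose(); Rt=Ro.from_euler('xyz',r,degrees=True).as_matrix(); print('tool shift',(Rt.T@(q-p)).round(4),'slot',(Rt.T@(s-p)).round(4))
cv2.imwrite('pics/z4.png',cv2.resize(im[80:160,210:310],(750,600),interpolation=2))
E
python3 e.py
```

```text
((258.48333740234375, 119.98544311523438), (59.4580078125, 60.87128448486328), 174.03225708007812)
disc [ 0.4811 -0.2611  0.102 ]
[ 0.4729 -0.2827  0.102 ]
[ 0.4893 -0.2396  0.102 ]
slot 147 259.00680272108843 120.6734693877551 254 263 111 131
[ 0.4817 -0.261   0.102 ]
edge 0.23208875316169406 69.07480798853055
edge 0.22849498282924108 68.84977022180855
tool shift [ 0.0614 -0.0018  0.0958] slot [ 0.0608 -0.0014  0.0958]
```

View pics/z4.png

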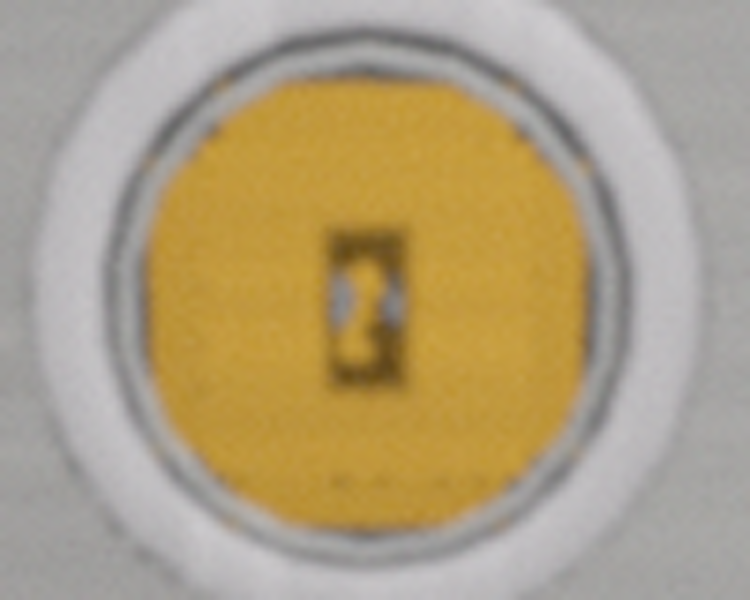

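Request:
servo_tool(rows=[0.03,-0.0007,0,0.2,0.055,-0.0014,0,0.2,0.06,-0.0014,0.015,0.2,0.06,-0.0014,0.035,0.2,0.06,-0.0014,0.045,0.2,0.06,-0.0014,0.045,0.2,0.06,-0.0014,0.045,0.2], force=60)

```text
time: 11.85
eef_pos: [0.4831, -0.2615, 0.1528]
eef_rot: [180.0, 0.0, 158.9]
wrist_force: [0.4, 0.5, -0.9]
gripper_width: 0.106
finger_force: 60.0
```

Request:
servo_tool(rows=[0,0,0.003,0,0,0,0.006,0,0,0,0.009,0,0,0,0.011,0,0,0,0.011,0])

```text
time: 12.48
eef_pos: [0.4823, -0.2615, 0.1415]
eef_rot: [180.0, -0.0, 158.9]
wrist_force: [-0.4, 0.3, -0.7]
gripper_width: 0.105
finger_force: 60.0
```

The tip is about 4 mm below the mouth with no contact force, so it has entered.

Request:
servo_tool(rows=[0,0,0.002,0,0,0,0.004,0,0,0,0.006,0,0,0,0.008,0,0,0,0.008,0])

```text
time: 13.1
eef_pos: [0.4834, -0.2619, 0.1343]
eef_rot: [-180.0, 0.1, 158.9]
wrist_force: [1.8, -1.1, 1.1]
gripper_width: 0.11
finger_force: 60.0
```

Request:
servo_tool(rows=[0,0,0.002,0,0,0,0.004,1.5,0,0,0.006,-1.5,0,0,0.008,1.5,0,0,0.008,0])

```text
time: 13.72
eef_pos: [0.4833, -0.2619, 0.1264]
eef_rot: [-180.0, 0.1, 158.8]
wrist_force: [0.7, -1.1, 3.8]
gripper_width: 0.11
finger_force: 60.0
```

Request:
servo_tool(rows=[0,0,0.002,1.5,0,0,0.0035,-1.5,0,0,0.005,1.5,0,0,0.0065,0,0,0,0.0065,0])

```text
time: 14.35
eef_pos: [0.4834, -0.2619, 0.1214]
eef_rot: [-179.9, 0.1, 158.8]
wrist_force: [-4.9, 0.7, 23.2]
gripper_width: 0.109
finger_force: 60.0
```

Request:
servo_tool(rows=[0,0,0.001,2.5,0,0,0.001,-2.5,0,0,0.001,2.5,0,0,0,0,0,0,-0.001,0,0,0,-0.001,0])

```text
time: 15.1
eef_pos: [0.4836, -0.262, 0.1215]
eef_rot: [-180.0, 0.1, 158.8]
wrist_force: [-1.1, 0.8, 12.1]
gripper_width: 0.108
finger_force: 60.0
```

```bash
python3 - <<'E'
from h import *
p,r,o=pose(); print(p.round(4),r.round(2),o['wrist_force'].round(1),o['moment'].round(2),o['qpos'].round(1))
o=[]
for n,s in(('side',(215,225)),('scene',(245,125))):
    im,K,R,C=cam(n); u,v=proj([.482,-.261,.12],K,R,C).astype(int); print(u,v)
    o.append(cv2.resize(im[v-40:v+35,u-50:u+50],(400,300),interpolation=2))
cv2.imwrite('pics/h1.png',cv2.hconcat(o))
E
```

```text
[ 0.4836 -0.262   0.1215] [-1.7997e+02  1.4000e-01  1.5883e+02] [-1.1  0.8 12.1] [-0.04  0.18  0.08] [ 54.8  36.8 -41.5 106.8  32.1  48.6  65.8]
216 211
245 120
```

View pics/h1.png

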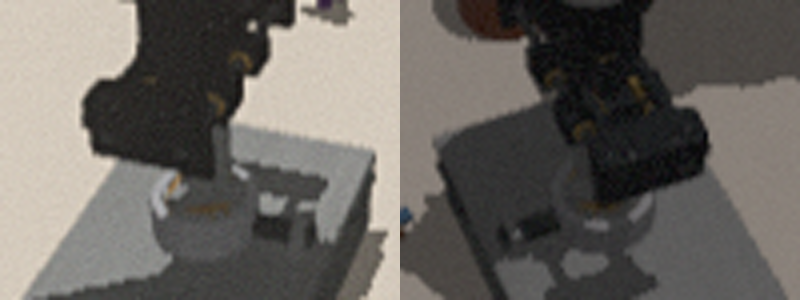

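The pictures show the collar resting on the lock top, with a firm stop at the expected TCP height of 0.1215. The key is home, so I turn it clockwise.

Request:
servo_tool(rows=[0,0,0,5,0,0,0,10,0,0,0,15,0,0,0,20,0,0,0,25,0,0,0,30,0,0,0,35,0,0,0,40,0,0,0,45,0,0,0,45])

```text
time: 16.45
eef_pos: [0.4831, -0.2626, 0.1215]
eef_rot: [180.0, 0.1, 113.8]
wrist_force: [-1.8, -1.6, 12.6]
gripper_width: 0.107
finger_force: 60.0
```

Request:
servo_tool(rows=[0,0,0,5,0,0,0,10,0,0,0,15,0,0,0,20,0,0,0,25,0,0,0,30,0,0,0,35,0,0,0,40,0,0,0,45,0,0,0,49,0,0,0,50,0,0,0,50])

```text
time: 17.95
eef_pos: [0.4826, -0.2623, 0.1215]
eef_rot: [179.9, 0.1, 63.8]
wrist_force: [-3.9, 0.2, 14.6]
gripper_width: 0.108
finger_force: 60.0
```

```bash
python3 - <<'E'
from h import *
p,r,o=pose(); print(p.round(4),r.round(2),o['wrist_force'].round(1),o['moment'].round(3),o['qpos'].round(1))
im,K,R,C=cam('wrist'); cv2.imwrite('pics/f1.png',im)
E
```

```text
[ 0.4826 -0.2623  0.1215] [1.7995e+02 8.0000e-02 6.3810e+01] [-3.9  0.2 14.6] [-0.089  0.835  0.105] [ 38.3  31.4 -18.8 107.8  14.4  43.  -14.8]
```

View pics/f1.png

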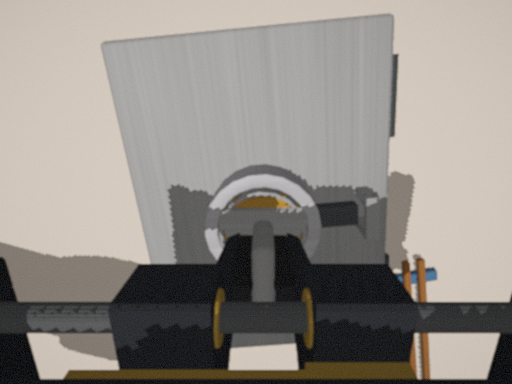

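The key has turned 95° in total. The bolt end at (357,213) has drawn back from the staple at (370,213), and the collar still sits on the cylinder. I'll add a small margin and settle.

Request:
servo_tool(rows=[0,0,0,1,0,0,0,2,0,0,0,2,0,0,0,2,0,0,0,2])

```text
time: 18.62
eef_pos: [0.4826, -0.2623, 0.1215]
eef_rot: [179.9, 0.1, 61.8]
wrist_force: [-5.4, 0.3, 14.3]
gripper_width: 0.105
finger_force: 60.0
```

```bash
python3 -c "
from h import *
p,r,o=pose(); print(p.round(4),r.round(2),o['wrist_force'].round(1),o['moment'].round(3),o['finger_force']); print(sign_off())"
```

```text
[ 0.4826 -0.2623  0.1215] [1.7994e+02 7.0000e-02 6.1820e+01] [-5.4  0.3 14.3] [-0.096  0.793  0.092] 60.00497912988067
the job is handed in; nothing more can be done
None
```

I handed the job in with the key fully home, the gripper turned 97° clockwise and still gripping the key at 60 N, and the bolt drawn back; the judge's verdict was not shown.

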